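# Set a height stop so its setting block just drags

### The job

Take the driver from its wooden rest and with it screw the height stop on the little stand down until its foot just drags on the metal setting block beneath: lightly nipped, neither loose nor tight. Then stand the driver back in its rest and draw the block about 25 mm along its guides by its post, away from the stop, so that it drags under the foot, and leave it there, still lightly nipped. Do not touch the screw with the fingers or ram it down hard, and do not disturb the mug, bottle or book.

Things in the scene. Friction and masses are not known exactly. Their poses are not given: they have to be found in the camera images.
- stand: Fixed stand. Origin on the desk under the screw's vertical axis, z up. Base plate 12 mm thick, x -55 to 55, y -60 to 210 mm; two guide rails along y, 10 mm high, inner faces at x = -35 and 35 mm. A green column at x -90 to -60 mm carries a springy arm 56 mm wide (y) over the axis to x = 36 mm, top 100 mm above the desk. The block is drawn along +y of this frame, away from the stop.
- socket (a point): Centre of the mouth of the square socket in the top of the screw's upright head, about 141 mm above the desk at the start, sinking as it is screwed down. Head 52 mm square; socket 23 mm square, 22 mm deep, with a chamfered mouth; its sides lie along this frame's x and y and turn with the screw.
- screw: Stop screw; origin on its axis, 30 mm under the socket's mouth. Clockwise from above sinks it 12 mm a turn (1.91 mm a rad); stays as left. Its foot, a 44 mm disc of unknown length, is 0.7 to 3.5 rad short of the block. Once it bears, the head stops sinking: the arm flexes up instead, foot force growing 15 N a rad, and a driver still following down is pushed up.
- block: Setting block: loose aluminium bar 66 (x) x 170 (y) x 30 mm high, about 0.5 kg, origin at the centre of its underside, lying between the guides with one end under the foot, its y along the stand's y; an upright post near its +y end. It just drags when the foot bears on it with 3 to 12 N (drawing it then takes about 5 to 20 N).
- block_post (a point): Centre of the block's upright post, 16 mm thick (x), 26 mm wide (y), rising 52 mm above the bar; the point lies 28 mm above the bar's top and 24 mm below the post's top, 68 mm from the block's centre along its y, clear of the stop.
- rest: Fixed wooden rest for the driver, 80 x 80 x 40 mm, with a 30 mm square hole 30 mm deep in its top. Origin at the centre of its underside.
- driver_grip (a point): Driver: loose, 0.25 kg, 108 mm tall, stands upright in its rest. This point lies on its axis in the middle of its black square handle (28 mm square, 80 mm tall, faces along this frame's x and y), 72 mm above the tip of the bit and 52 mm above the collar's underside.
- driver_collar (a point): Centre of the underside of the driver's round collar, 46 mm across and 8 mm thick. Below it is the 20 mm long, 21.5 mm square bit with a tapered tip, its sides along the handle's; above it the handle. The collar rests on the top of the wooden rest, or on the screw's head when the bit is fully in.
- driver: The driver; origin at the tip of the bit, z up towards the handle.
- mug: White mug, 90 mm tall; bystander.
- oilcan: Grey bottle, 100 mm tall; bystander.
- handbook: Blue book lying flat, 150 x 210 x 30 mm; bystander.
Not all that is in view belongs to the job. Leave any green or orange look-alike of the driver alone.

How it is judged:
By the outcome, as a careful person would: the job done as asked, in the order asked, and still so for the second after the job is handed in, with the robot touching nothing.
It also fails if it takes over 72 s, if anything falls off the work surface, if the arm or the gripper's body presses on something with over 40 N, if the wrist force passes 120 N, or if a joint passes its speed limit or range.

### The arm

A 7-joint arm with a two-finger parallel gripper is mounted at the origin on the work surface. World frame = base frame: x ahead of the robot, y to its left, z up, the work surface at z = 0. Lengths are in mm, angles in rad, forces in N, time in s.
With the tool pointing down it reaches from about 400 to 900 mm from the base axis. Payload 5.6 kg.
Tool frame: the origin (TCP) lies midway between the tips of the shut fingers; the grasp point (between the pads) lies 19 mm behind it; x points along the fingers, y is the direction in which the jaws open and shut, and the axes are right-handed (so a half turn about x gives the same grasp; the last joint's range is limited). The gripper opens to 92 mm and grips with 3 to 60 N. Pads are 20 mm wide; open, the fingers measure 128 mm over their backs; the gripper's body (75 mm by 189 mm) begins 69 mm behind the grasp point.
Start: joints at [1.19, 0.468, -0.012, 1.603, 0.006, 1.071, -0.056], TCP at [215.377, -613.288, 214.592] pointing down, gripper open.
Joint ranges: [-2.53, 2.53], [-0.31, 2.02], [-1.57, 1.55], [0.28, 2.44], [-1.29, 4.43], [0.15, 1.84], [-2.92, 2.92]. Speed limits (rad/s): [2.57, 2.57, 3.14, 3.14, 3.14, 3.14, 3.14].

### API

Orientations are given as a rotation vector (axis times angle).
In Python, from cell import robot, grip, kin, viewer gives the robot as it stands. Calls block until the motion is done:
- robot.movep(position, orientation): joint-space move of the TCP to a pose.
- robot.servo_line(position, feed=150, rotation=None): straight line of the TCP; rotation=None keeps the orientation; feed is the mean speed in mm/s.
- robot.goto_joints(angles): joint-space move.
- grip(opening, newtons=None): opening from 0.0 (shut) to 1.0 (fully open); newtons is the grip in N (None keeps the last); returns when the fingers have stopped.
- robot.hold(seconds).
- kin.ik(position, orientation): joint angles nearest the present ones, or None.
- robot.observe(): the state.
- viewer.read_camera(name): name is "side" or "top" or "wrist"; returns the picture (400x640x3 uint8, red, green, blue); there is no depth.
- viewer.camera_info(name): a dict with "camera_matrix" (3x3 intrinsics, pixels), "R" (3x3) and "t" (3): a world point X has camera coordinates R X + t. Camera axes: x right, y down, z forward; pixel columns grow to the right and rows downward; lengths in mm; the calibration is good to about 2 mm. A picture is of the moment at which its call begins: read the wrist's pose just before it. camera_info takes no time and is no camera call; for the wrist camera it gives the pose at the moment of the call.
A pose or a line that the arm cannot do raises robot.IKError and nothing moves.
- robot.job_done(): hands the job in, once; it reports no verdict.
Trained networks look in the newest picture that a camera, given by its name, has taken for a name from the list of things; names that differ only in an ending like _2 or _b are one class to them, and where a whole thing is asked for, a point or a joint stands for the part that bears it (a point fixed in the world has none). Each returns a list of dicts, best first, with "confidence" (0 to 1); they miss things now and then, are a little off and sometimes report something else, mostly with a low value. They report only what shows in the picture. A call takes as long as a camera call. They do not tell look-alikes from the thing itself.
- viewer.silhouettes(name, camera): "mask" (400x640 bool, what is visible of it).
- viewer.pinpoint(name, camera): "at" ([x, y, z] in mm, in the coordinates of the camera as it stood for that picture, good to about 4 mm: a listed point, or the origin of a listed thing).
The state is a dict: "t": time; "joints": joint angles; "joint_velocities": joint speeds; "joint_torque": joint torques, N m; "tcp_pos": TCP position; "tcp_rot": TCP orientation; "contact_force": force on the tool from outside, world axes, zero at the start; "wrist_torque": the same for the moment, N m; "grip_width": opening from 0.0 (shut) to 1.0 (fully open).
Only numpy, scipy, OpenCV 4.12 (cv2) and the standard library are available. Lean on these libraries where they do the work, as an engineer would, in place of code of your own. Each camera call takes 0.05 s, during which the arm holds its last target.

## Working session

There is one attempt and no reset: what is moved stays moved. The work goes in short steps, each a Python script; the robot and the scene stay as the last script left them, time stands still between calls to the robot, and variables do not carry over. Pictures are saved under pics/ and viewed, and the job is handed in when it is done.

```bash
ls; mkdir -p pics
python3 - <<'E'
from cell import robot, grip, kin, viewer
import cv2,numpy as np
for c in ("side","top","wrist"):
    im=viewer.read_camera(c); cv2.imwrite(f"pics/a_{c}.png",im[:,:,::-1])
s=robot.observe(); print({k:np.round(v,3) for k,v in s.items()})
for c in ("side","top","wrist"):
    i=viewer.camera_info(c); print(c,np.round(i["camera_matrix"],1).tolist(),np.round(i["R"],3).tolist(),np.round(i["t"],1))
E
```

```text
pics
{'t': np.float64(0.15), 'joints': array([ 1.19 ,  0.468, -0.012,  1.603,  0.006,  1.071, -0.056]), 'joint_velocities': array([-0.001, -0.002,  0.002, -0.001,  0.001,  0.002,  0.001]), 'joint_torque': array([ 1.0000e-03, -5.2095e+01, -1.2000e-02, -2.4398e+01, -5.7000e-02,
        1.5000e-02,  0.0000e+00]), 'tcp_pos': array([ 215.2  , -612.881,  213.873]), 'tcp_rot': array([ 2.038,  0.349, -2.039]), 'contact_force': array([ 0.489, -0.943, -0.464]), 'wrist_torque': array([ 0.033,  0.011, -0.048]), 'grip_width': np.float64(1.004)}
side [[428.2, 0.0, 316.3], [0.0, 428.2, 197.1], [0.0, 0.0, 1.0]] [[-0.731, -0.682, 0.015], [-0.516, 0.538, -0.666], [0.446, -0.495, -0.746]] [ 428.7  423.  1146.4]
top [[375.5, 0.0, 320.0], [0.0, 375.5, 203.1], [0.0, 0.0, 1.0]] [[-0.129, -0.992, -0.001], [-0.971, 0.126, -0.204], [0.203, -0.025, -0.979]] [  32.2  613.2 1093.5]
wrist [[318.9, 0.0, 313.9], [0.0, 318.9, 197.2], [0.0, 0.0, 1.0]] [[0.33, -0.944, -0.002], [-0.911, -0.319, 0.261], [-0.247, -0.084, -0.965]] [-649.3  -29.1  390.6]
```

View pics/a_side.png

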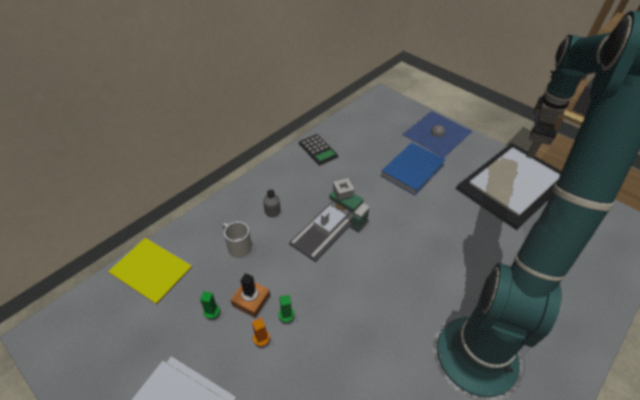

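View pics/a_top.png

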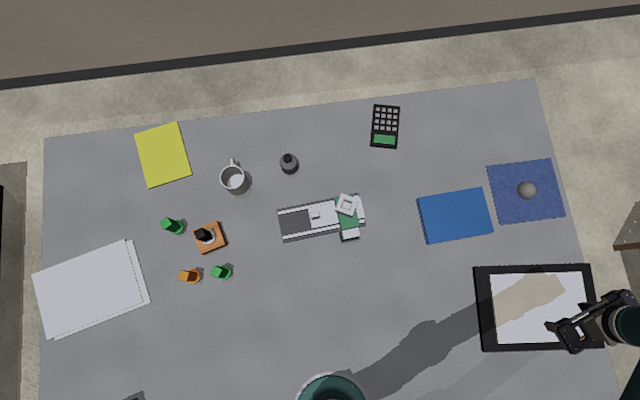

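View pics/a_wrist.png

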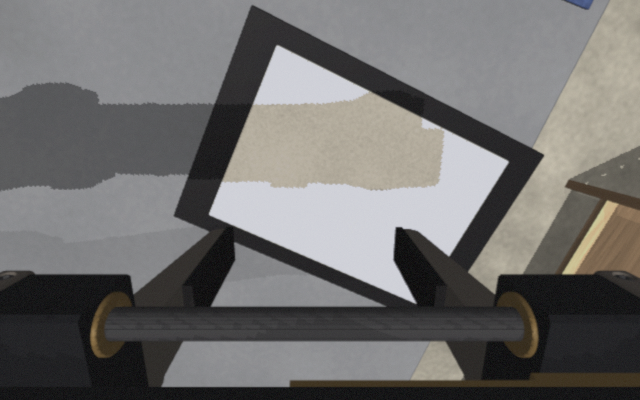

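```bash
cat > h.py <<'E'
from cell import robot, grip, kin, viewer
import cv2,numpy as np
from scipy.spatial.transform import Rotation as Rn
def find(name,cam):
    i=viewer.camera_info(cam); R=np.array(i["R"]);t=np.array(i["t"])
    return [(round(d["confidence"],2),np.round(R.T@(np.array(d["at"])-t),1)) for d in viewer.pinpoint(name,cam)]
def proj(X,cam,i=None):
    i=i or viewer.camera_info(cam); c=np.array(i["R"])@np.array(X)+np.array(i["t"]); p=np.array(i["camera_matrix"])@c; return p[:2]/p[2]
def ori(th):
    # tool x down, tool y (jaw) at angle th in world xy
    x=np.array([0,0,-1.]);y=np.array([np.cos(th),np.sin(th),0]);z=np.cross(x,y)
    return Rn.from_matrix(np.c_[x,y,z]).as_rotvec()
E
python3 - <<'E'
from h import *
for c in("side","top"):
    viewer.read_camera(c)
    for n in("stand","socket","screw","block","block_post","rest","driver_grip","driver_collar","driver","mug","oilcan","handbook"):
        print(c,n,[(a,b.tolist()) for a,b in find(n,c)])
s=robot.observe();print(s["t"]); print(Rn.from_rotvec(s["tcp_rot"]).as_matrix().round(3))
E
```

```text
side stand [(0.76, [582.8, -120.8, -1.2]), (0.73, [582.0, -119.9, 111.7])]
side socket [(0.83, [583.4, -118.2, 141.6])]
side screw [(0.65, [582.4, -117.1, 111.5])]
side block []
side block_post [(0.68, [574.5, -26.6, 73.4])]
side rest [(0.61, [556.9, 311.0, 0.3])]
side driver_grip [(0.78, [444.1, 274.4, 72.3]), (0.74, [448.7, 365.2, 67.8]), (0.62, [602.1, 410.0, 70.6]), (0.56, [555.3, 310.3, 86.7])]
side driver_collar [(0.71, [442.8, 369.7, 20.2]), (0.64, [556.1, 308.9, 40.8]), (0.64, [606.5, 413.1, 19.3]), (0.52, [443.9, 279.5, 18.8]), (0.39, [582.6, -119.0, 111.9])]
side driver [(0.86, [449.3, 273.0, -2.2]), (0.85, [449.2, 366.1, -0.0]), (0.84, [557.8, 301.4, 23.3]), (0.56, [604.9, 413.4, 0.5])]
side mug [(0.67, [724.9, 209.4, 2.1]), (0.55, [554.9, 310.7, 85.6])]
side oilcan [(0.93, [761.3, 35.6, -2.6])]
side handbook [(0.57, [527.0, -463.1, 3.5])]
top stand [(0.72, [571.3, -23.2, 70.2]), (0.69, [582.9, -121.7, -1.3])]
top socket [(0.85, [584.6, -121.7, 139.0]), (0.37, [758.5, 34.7, -0.7]), (0.34, [556.7, 308.2, -1.2]), (0.29, [584.2, -122.0, 108.0])]
top screw [(0.66, [585.7, -120.6, 107.5])]
top block [(0.59, [586.0, -92.9, 13.1])]
top block_post [(0.55, [573.2, -23.5, 69.0])]
top rest [(0.71, [554.7, 306.4, 2.6])]
top driver_grip [(0.7, [556.0, 309.4, 91.0]), (0.58, [444.4, 275.8, 69.4]), (0.54, [598.8, 414.0, 72.6]), (0.29, [533.4, -464.5, -0.0])]
top driver_collar [(0.83, [445.3, 370.5, 21.1]), (0.77, [604.2, 414.2, 24.2]), (0.76, [445.1, 271.8, 18.0]), (0.71, [553.9, 313.0, 36.8])]
top driver [(0.82, [447.4, 370.6, 0.1]), (0.61, [439.1, 277.6, -5.0]), (0.58, [606.3, 412.5, -1.5]), (0.47, [555.8, 307.5, 22.3]), (0.36, [725.8, 211.3, -3.1])]
top mug [(0.72, [726.4, 212.7, -6.1])]
top oilcan []
top handbook [(0.56, [529.8, -463.3, 0.3])]
1.45
[[ 0.     0.331 -0.944]
 [-0.    -0.944 -0.331]
 [-1.     0.    -0.   ]]
```

Run:
```python
from h import *
robot.movep([584,-120,265],ori(np.radians(-5)))
s=robot.observe();print(s["t"],s["tcp_pos"],s["joints"].round(3) if hasattr(s["joints"],"round") else s["joints"])
im=viewer.read_camera("wrist"); cv2.imwrite("pics/b_w.png",im[:,:,::-1])
for n in("socket","block_post","stand"): print(n,find(n,"wrist"))
np.savez("b.npz",im=im,**viewer.camera_info("wrist"))
robot.movep([556,308.5,230],ori(np.radians(20)))
s=robot.observe();print(s["t"],s["tcp_pos"],np.round(s["joints"],3))
im=viewer.read_camera("wrist"); cv2.imwrite("pics/c_w.png",im[:,:,::-1])
for n in("driver_grip","driver_collar","rest"): print(n,find(n,"wrist"))
np.savez("c.npz",im=im,**viewer.camera_info("wrist"))
```

```text
3.6583 [ 583.69852966 -121.7122286   264.71226801] [ 0.579  0.396 -0.561  1.656  0.227  1.155 -0.129]
socket [(0.8, array([ 583.9, -119.6,  140.9]))]
block_post [(0.88, array([573.7, -24.2,  67.4]))]
stand [(0.66, array([ 588.2, -119.1,    2.8]))]
5.4417 [557.16868177 306.66431293 229.95486323] [-0.026  0.555 -0.758  1.587  0.407  1.164 -0.526]
driver_grip [(0.94, array([606.1, 405.7,  68.9])), (0.91, array([445.1, 273.4,  67.7])), (0.7, array([444.2, 371.8,  70.3])), (0.63, array([557.9, 311.4,  90.3]))]
driver_collar [(0.91, array([559.1, 312.2,  40.5])), (0.91, array([448. , 274.6,  21.1])), (0.73, array([604.1, 414.4,  17.5])), (0.73, array([444.6, 371. ,  15.9]))]
rest [(0.55, array([554.5, 314. ,  -1. ]))]
```

View pics/b_w.png

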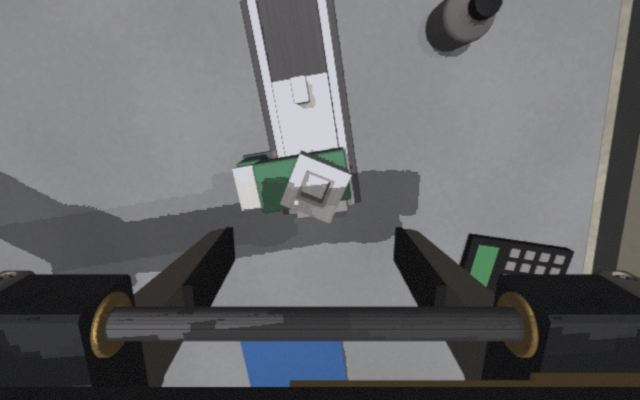

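View pics/c_w.png

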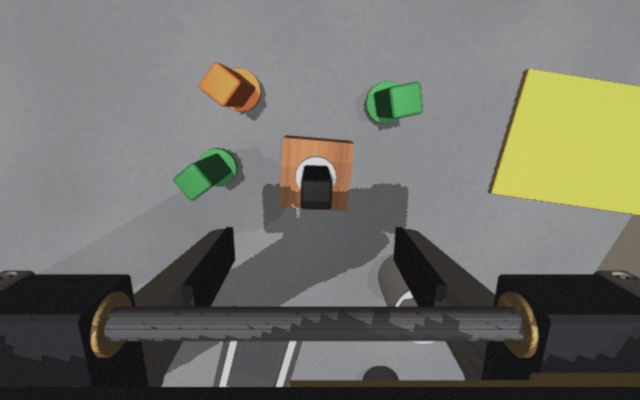

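Run:
```python
import numpy as np,cv2
b=np.load("b.npz");c=np.load("c.npz")
x=cv2.resize(b["im"][130:240,220:380][:,:,::-1],None,fx=4,fy=4,interpolation=cv2.INTER_CUBIC)
y=cv2.resize(c["im"][125:225,260:380][:,:,::-1],None,fx=5,fy=5,interpolation=cv2.INTER_CUBIC)
y=np.clip(y.astype(float)*1.0,0,255).astype(np.uint8)
y2=(255*(y/255.)**0.5).astype(np.uint8)
cv2.imwrite("pics/b_crop.png",x);cv2.imwrite("pics/c_crop.png",y2)
```

```text
(no output)
```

View pics/b_crop.png

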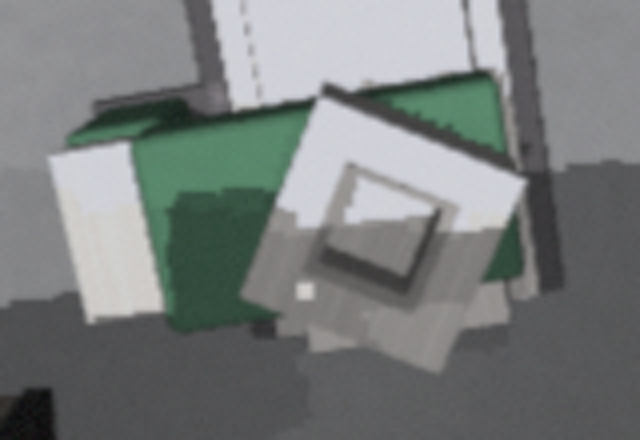

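View pics/c_crop.png

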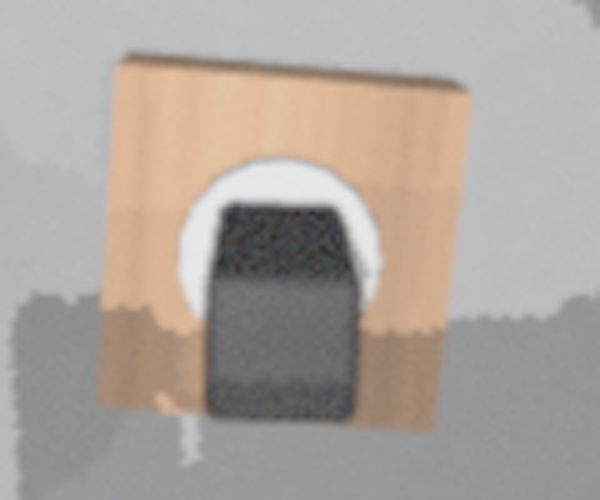

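```bash
cat >> h.py <<'E'
def bp(px,z,i):
    K=np.array(i["camera_matrix"]);R=np.array(i["R"]);t=np.array(i["t"])
    d=R.T@np.linalg.solve(K,[px[0],px[1],1.]);C=-R.T@t
    return C+d*(z-C[2])/d[2]
def quad(P):
    P=np.array(P)[:,:2];c=P.mean(0)
    e=np.roll(P,-1,0)-P
    a=np.degrees(np.arctan2(e[:,1],e[:,0]))
    return c.round(1),np.linalg.norm(e,axis=1).round(1),((a+45)%90-45).round(1)
E
python3 - <<'E'
from h import *
b=np.load("b.npz");c=np.load("c.npz")
f=lambda L,o,s,z,i:quad([bp((o[0]+x/s,o[1]+y/s),z,i) for x,y in L])
print("head",f([(322,90),(526,182),(442,372),(240,298)],(220,130),4,141,b))
print("sock",f([(350,162),(460,205),(408,297),(312,262)],(220,130),4,141,b))
print("handle",f([(210,282),(357,285),(355,418),(208,415)],(260,125),5,128,c))
print("rest",f([(118,60),(470,90),(435,432),(97,405)],(260,125),5,40,c))
# collar circle top z=48: leftmost 180, rightmost 382, top 158
print("collar", bp((260+281/5,125+258/5),48,c))
x=cv2.resize(b["im"][0:230,180:400][:,:,::-1],None,fx=3,fy=2.6*3/2.6,interpolation=cv2.INTER_CUBIC)[:600]
cv2.imwrite("pics/b_crop2.png",x)
E
```

```text
head (array([ 585.2, -119.6]), array([52.1, 50.7, 52.1, 53.6]), array([-29.5, -27.2, -26.3, -27.3]))
sock (array([ 585.3, -118.2]), array([27.7, 25.5, 24.5, 25.7]), array([-26.8, -33.3, -25.9, -26. ]))
handle (array([557.9, 309.3]), array([25.6, 24.2, 26.2, 24.2]), array([18.6, 19.8, 18.6, 18.4]))
rest (array([558. , 309.7]), array([78.7, 80.2, 79.9, 80.2]), array([15. , 15.8, 15. , 14.9]))
collar [558.07085933 309.93036089  48.        ]
```

View pics/b_crop2.png

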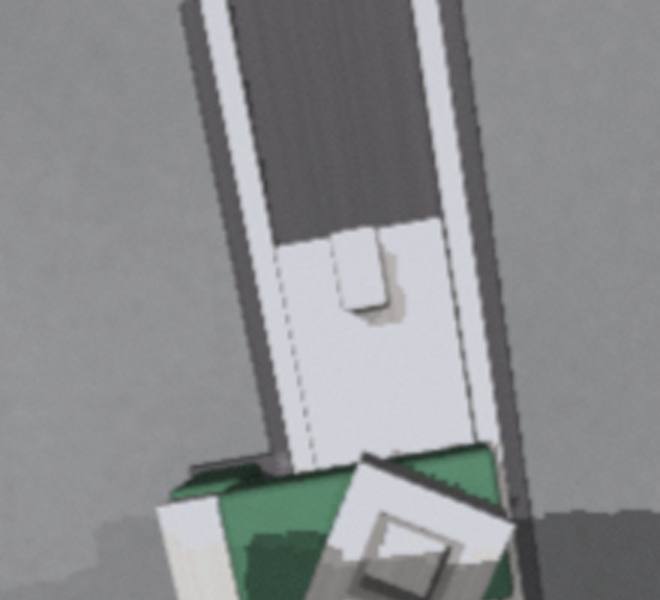

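Run:
```python
from h import *
b=np.load("b.npz");c=np.load("c.npz")
w=lambda x,y,z:bp((180+x/3,y/3),z,b)
for p,q,z in [((232,0),(273,243),22),((415,0),(442,215),22),((275,245),(315,465),42),((442,218),(475,443),42),((275,245),(442,218),42)]:
    P,Q=w(*p,z),w(*q,z); d=P-Q; print(P.round(1),Q.round(1),np.degrees(np.arctan2(d[1],d[0])).round(1))
print("post top",quad([w(x,y,94) for x,y in [(332,238),(378,229),(387,303),(343,311)]]))
print(robot.observe()["t"])
for pos in([557.9,309.5,180],[585,-119.5,200]):
  for th in range(-180,180,30):
    j=kin.ik(pos,ori(np.radians(th))); print(pos,th,None if j is None else np.round(j,2))
for th in (18.7,108.7,-71.3,-161.3): print(th, np.round(kin.ik([557.9,309.5,73],ori(np.radians(th))),2))
```

```text
[536.5  80.3  22. ] [541.1  -8.1  22. ] 93.0
[606.2  74.   22. ] [610.4  -3.7  22. ] 93.1
[544.2 -10.9  42. ] [550.  -96.8  42. ] 93.8
[609.3  -6.9  42. ] [615.9 -93.8  42. ] 94.4
[544.2 -10.9  42. ] [609.3  -6.9  42. ] -176.5
post top (array([577.8, -26.5]), array([15.7, 23.9, 15.3, 23.7]), array([5.2, 1.9, 4.7, 2.9]))
5.6417
[557.9, 309.5, 180] -180 [ 0.22  0.91 -1.29  1.61  0.9   1.33  1.93]
[557.9, 309.5, 180] -150 [-0.97  0.52  0.56  1.7  -0.32  1.02 -2.91]
[557.9, 309.5, 180] -120 [-0.4   0.5  -0.21  1.65  0.12  1.   -2.75]
[557.9, 309.5, 180] -90 [-0.32  0.51 -0.32  1.65  0.18  1.01 -2.28]
[557.9, 309.5, 180] -60 [-0.25  0.53 -0.43  1.64  0.25  1.03 -1.8 ]
[557.9, 309.5, 180] -30 [-0.17  0.55 -0.55  1.64  0.32  1.04 -1.33]
[557.9, 309.5, 180] 0 [-0.09  0.58 -0.66  1.63  0.4   1.06 -0.87]
[557.9, 309.5, 180] 30 [-0.02  0.62 -0.77  1.63  0.47  1.09 -0.4 ]
[557.9, 309.5, 180] 60 [ 0.04  0.66 -0.88  1.62  0.55  1.12  0.07]
[557.9, 309.5, 180] 90 [ 0.1   0.71 -0.99  1.62  0.64  1.16  0.53]
[557.9, 309.5, 180] 120 [ 0.15  0.77 -1.09  1.62  0.72  1.21  0.99]
[557.9, 309.5, 180] 150 [
[... 344 characters left out ...]
 0.45 -0.49  1.73  0.24  1.03 -1.1 ]
[585, -119.5, 200] -30 [ 0.59  0.47 -0.59  1.72  0.3   1.04 -0.62]
[585, -119.5, 200] 0 [ 0.66  0.5  -0.69  1.72  0.35  1.06 -0.15]
[585, -119.5, 200] 30 [ 0.72  0.53 -0.78  1.71  0.42  1.08  0.33]
[585, -119.5, 200] 60 [ 0.78  0.56 -0.87  1.71  0.47  1.1   0.81]
[585, -119.5, 200] 90 [ 0.85  0.61 -0.99  1.71  0.56  1.13  1.27]
[585, -119.5, 200] 120 [ 0.91  0.68 -1.11  1.7   0.65  1.18  1.72]
[585, -119.5, 200] 150 [ 0.96  0.76 -1.23  1.7   0.76  1.25  2.17]
18.7 [-0.1   0.72 -0.66  1.7   0.54  0.91 -0.65]
108.7 [ 0.08  0.86 -0.96  1.69  0.81  1.04  0.74]
-71.3 [-0.31  0.64 -0.34  1.71  0.28  0.83 -2.02]
-161.3 [ 0.2   1.05 -1.24  1.68  1.06  1.23  2.17]
```

Run:
```python
from h import *
def st(m):
    s=robot.observe();print(m,round(s["t"],2),np.round(s["tcp_pos"],1),np.round(s["contact_force"],1),np.round(s["wrist_torque"],2),round(float(s["grip_width"]),3),np.round(s["joints"],2));return s
P=np.array([557.9,309.6,0])
o1=ori(np.radians(18.7));o2=ori(np.radians(108.7))
robot.movep(P+[0,0,145],o1); st("above"); robot.hold(0.2); st("above")
robot.servo_line(P+[0,0,75],feed=120); st("down")
grip(0.25,8); st("grip1")
grip(0.55); st("open")
robot.movep(P+[0,0,75],o2) ; st("turned")
grip(0.0,40); st("grip2")
im=viewer.read_camera("wrist"); cv2.imwrite("pics/d_w.png",im[:,:,::-1])
```

```text
above 6.08 [557.9 309.6 145.2] [0.5 0.7 0.5] [-0.02 -0.12  0.04] 1.0 [-0.06  0.64 -0.71  1.66  0.47  1.02 -0.6 ]
above 6.28 [559.1 310.6 147.5] [-0.   0.2  0.5] [-0.01 -0.12 -0.01] 1.0 [-0.06  0.64 -0.71  1.65  0.47  1.02 -0.6 ]
down 7.01 [558.2 310.1  75.5] [-0.5 -0.5  0.1] [-0.08 -0.12 -0.05] 1.001 [-0.1   0.72 -0.66  1.7   0.54  0.91 -0.65]
grip1 7.98 [557.9 309.6  75. ] [ 0.7  0.4 -0.6] [-0.05 -0.15  0.05] 0.304 [-0.1   0.72 -0.66  1.7   0.54  0.91 -0.65]
open 8.5 [557.9 309.6  75. ] [-0.7 -0.4 -1.2] [-0.05 -0.09  0.03] 0.548 [-0.1   0.72 -0.66  1.7   0.54  0.91 -0.65]
turned 9.74 [557.9 309.5  75. ] [0.5 0.1 1.3] [ 0.12 -0.13 -0.02] 0.55 [ 0.1   0.88 -0.99  1.68  0.83  1.06  0.73]
grip2 10.21 [557.9 309.6  75. ] [ 0.2 -0.3 -0. ] [-0.01 -0.09  0.05] 0.303 [ 0.1   0.88 -0.99  1.68  0.83  1.06  0.73]
```

Run:
```python
from h import *
def st(m):
    s=robot.observe();print(m,round(s["t"],2),np.round(s["tcp_pos"],1),np.round(s["contact_force"],1),np.round(s["wrist_torque"],2),round(float(s["grip_width"]),3),np.round(s["joints"],2));return s
robot.servo_line([557.9,309.6,170],feed=200); st("lift")
th=np.radians(152.5); tz=np.array([np.sin(th),-np.cos(th),0])
T=np.array([584.5,-119.7,0])+35*tz+[0,0,228]
print(np.round(kin.ik(T,ori(th)),2))
robot.movep(T,ori(th)); robot.hold(0.3); st("at")
im=viewer.read_camera("wrist"); cv2.imwrite("pics/e_w.png",im[:,:,::-1])
i=viewer.camera_info("wrist");np.savez("e.npz",im=im,T=T,tcp=robot.observe()["tcp_pos"],**i)
for n in("socket","driver_collar","driver_grip"): print(n,find(n,"wrist"))
x=cv2.resize(im[100:260,220:420][:,:,::-1],None,fx=4,fy=4,interpolation=cv2.INTER_CUBIC)[:600]
cv2.imwrite("pics/e_crop.png",x)
```

```text
lift 10.88 [557.6 308.7 168.9] [-0.4  0.2 -2.1] [ 0.05 -0.11  0.06] 0.3 [ 0.14  0.78 -1.08  1.63  0.73  1.19  0.79]
[ 0.93  0.81 -1.34  1.65  0.81  1.35  2.13]
at 12.68 [600.7 -87.8 228. ] [-1.1  0.7 -2.2] [ 0.06 -0.11  0.01] 0.303 [ 0.93  0.81 -1.34  1.65  0.81  1.35  2.13]
socket [(0.61, array([ 583.3, -121.5,  136.4])), (0.49, array([604.9, -83.9, 248.3]))]
driver_collar [(0.89, array([448.4, 278.9,  18.9])), (0.86, array([603.2, -85.9, 195.1])), (0.42, array([441.6, 371.3,  17.3]))]
driver_grip [(0.82, array([442.3, 273.8,  69.1])), (0.57, array([601. , -88.6, 245.9]))]
```

View pics/e_w.png

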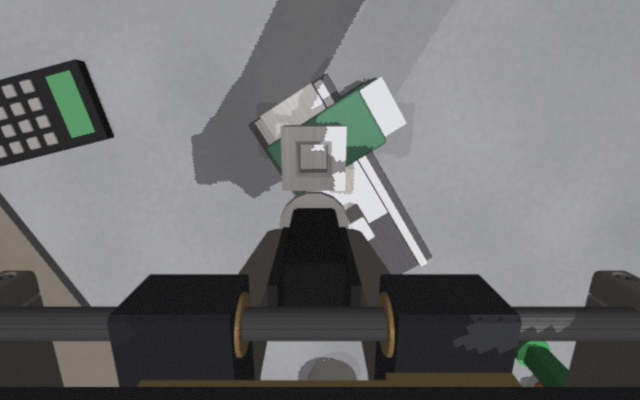

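View pics/e_crop.png

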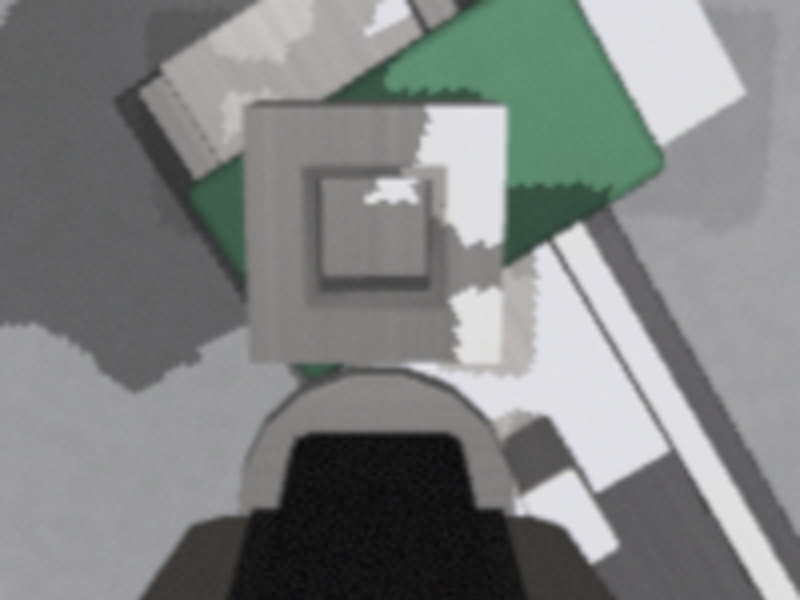

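Run:
```python
from h import *
e=np.load("e.npz"); f=lambda L,z:quad([bp((220+x/4,100+y/4),z,e) for x,y in L])
print("head",f([(247,103),(507,103),(503,363),(250,362)],141),e["tcp"])
print("mouth",f([(304,166),(445,166),(440,305),(308,305)],141))
# collar top at TCPz-55+28
zc=e["tcp"][2]-55+28
print("collar L,R,top",[bp((220+x/4,100+y/4),zc,e).round(1) for x,y in[(240,490),(520,490),(378,370)]])
ctr=e["tcp"].copy();ctr[2]=zc; print("pred collar centre",(proj(ctr,"wrist",e)-[220,100])*4)
```

```text
head (array([ 583.6, -120.3]), array([51. , 52.6, 52.4, 52.4]), array([-27.5, -26.9, -27.8, -28.4])) [600.74840581 -88.05422114 228.04959729]
mouth (array([ 584.1, -120.5]), array([28. , 28.1, 27. , 28.1]), array([-27.5, -28.8, -27.5, -26.7]))
collar L,R,top [array([ 618.6, -101.7,  201. ]), array([578.1, -80.6, 201. ]), array([ 589.3, -109.2,  201. ])]
pred collar centre [375.63013852 512.33224005]
```

```bash
cat >> h.py <<'E'
def st(m=""):
    s=robot.observe();print(m,round(s["t"],2),np.round(s["tcp_pos"],2),"F",np.round(s["contact_force"],1),"T",np.round(s["wrist_torque"],2),round(float(s["grip_width"]),3),round(float(s["joints"][6]),3));return s
E
python3 - <<'E'
from h import *
c=np.array([584.4,-120.0,0]); th=np.radians(152.4)
robot.movep(c+[0,0,206],ori(th)); robot.hold(0.3); s=st("above"); F0=s["contact_force"]
for z in (199,196,193,190,187,184,181,179):
    robot.servo_line(c+[0,0,z],feed=40); s=st(z)
    if s["contact_force"][2]-F0[2]>15: print("stop");break
E
```

```text
above 13.47 [ 584.8  -119.14  206.56] F [-1.1 -0.5 -1.4] T [ 0.11 -0.1  -0.03] 0.302 2.158
199 13.8 [ 584.22 -119.9   198.59] F [-0.6  0.3 -1.4] T [ 0.11 -0.08 -0.  ] 0.301 2.153
196 14.05 [ 584.3  -120.04  195.82] F [ 0.3  0.3 -2.3] T [ 0.13 -0.1   0.03] 0.302 2.151
193 14.3 [ 584.3  -120.06  192.79] F [-0.7  0.2 -1.7] T [ 0.07 -0.07 -0.06] 0.305 2.149
190 14.55 [ 584.28 -120.04  189.77] F [-0.1 -1.2 -2. ] T [ 0.09 -0.07 -0.08] 0.303 2.147
187 14.8 [ 584.28 -120.04  186.78] F [-0.6 -0.8 -2.2] T [ 0.08 -0.12 -0.01] 0.303 2.145
184 15.05 [ 584.26 -120.01  183.76] F [-1.2 -0.8 -1.2] T [ 0.09 -0.13 -0.02] 0.304 2.142
181 15.3 [ 584.3  -120.03  180.79] F [-0.2 -0.6 -2.2] T [ 0.14 -0.1   0.02] 0.305 2.14
179 15.55 [ 584.33 -119.99  178.86] F [ 0.9  0.2 -2.6] T [ 0.09 -0.08 -0.04] 0.305 2.139
```

```bash
cat >> h.py <<'E'
def probe(c,z0,step=0.4,n=14,thr=4,feed=8,F0=-1.9):
    z=z0
    for k in range(n):
        robot.servo_line([c[0],c[1],z],feed=feed); robot.hold(0.05)
        fs=[];zs=[]
        s=robot.observe(); f=s["contact_force"][2]-F0
        print("probe",round(z,2),round(s["tcp_pos"][2],2),round(f,1),round(s["t"],2))
        if f>thr: return z,f
        z-=step
    return z,0
E
python3 - <<'E'
from h import *
c=np.array([584.4,-120.0])
print(probe(c,177.5,step=0.5)); st()
E
```

```text
probe 177.5 177.5 -0.2 15.93
probe 177.0 177.03 -0.3 16.23
probe 176.5 176.5 0.0 16.53
probe 176.0 176.21 2.2 16.83
probe 175.5 175.8 4.0 17.13
probe 175.0 175.36 6.4 17.43
(175.0, np.float64(6.424799034678795))
 17.43 [ 584.48 -119.95  175.36] F [-2.6 -1.   4.5] T [ 0.08  0.51 -0.07] 0.303 2.136
```

```bash
cat >> h.py <<'E'
def rot(j0,j7):
    j=np.array(j0,float); j[6]=j7; robot.goto_joints(j)
E
python3 - <<'E'
from h import *
c=np.array([584.4,-120.0]); th=np.radians(152.4)
robot.servo_line([c[0],c[1],176.6],feed=20)
j=np.array(kin.ik([c[0],c[1],176.6],ori(th))); print(j.round(3)); np.save("j0.npy",j)
for d in (0.2,0.4,0.6):
    rot(j,j[6]-d); st(d)
E
```

```text
[ 0.985  0.851 -1.302  1.72   0.862  1.271  2.137]
0.2 17.99 [ 584.39 -119.99  176.16] F [ 1.5  0.2 -2.1] T [ 0.12 -0.31  0.03] 0.305 1.941
0.4 18.3 [ 584.37 -120.    176.31] F [ 1.1 -0.6 -3.3] T [ 0.13 -0.44  0.01] 0.303 1.743
0.6 18.61 [ 584.41 -119.96  176.56] F [ 1.3  0.1 -2.5] T [ 0.11 -0.54  0.05] 0.299 1.544
```

Run:
```python
from h import *
c=np.array([584.4,-120.0])
im=viewer.read_camera("wrist"); cv2.imwrite("pics/f_w.png",im[:,:,::-1])
print(probe(c,176.0,step=0.4,thr=3)); st()
```

```text
probe 176.0 176.14 1.4 18.96
probe 175.6 175.69 0.2 19.26
probe 175.2 175.27 0.9 19.56
probe 174.8 175.02 2.7 19.86
probe 174.4 174.67 4.3 20.16
(174.39999999999998, np.float64(4.252357129908352))
 20.16 [ 584.51 -119.96  174.67] F [0.7 0.5 2.4] T [ 0.18 -0.31  0.08] 0.304 1.536
```

View pics/f_w.png

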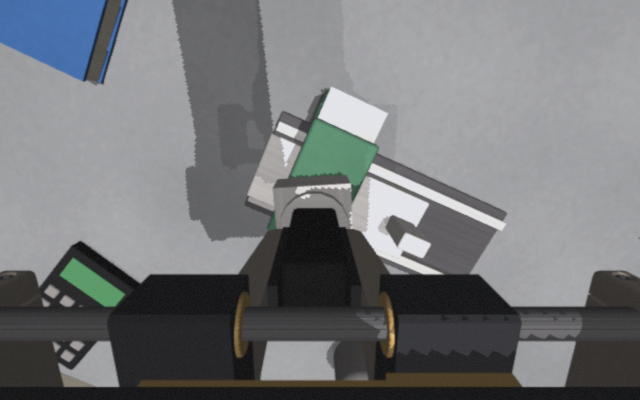

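Run:
```python
from h import *
c=np.array([584.4,-120.0]); th0=np.radians(152.4); j0=np.load("j0.npy")
a=0.6; z=174.8; hist=[]
# current joint solution for j1-6
while a<2.4:
    a+=0.2; z-=0.2*12/(2*np.pi)
    robot.servo_line([c[0],c[1],z],feed=2.5,rotation=ori(th0-a)); robot.hold(0.04)
    s=robot.observe(); f=s["contact_force"][2]+1.9; hist.append(f)
    print(round(a,2),round(z,2),round(s["tcp_pos"][2],2),"f",round(f,1),"T",np.round(s["wrist_torque"],2),"j7",round(float(s["joints"][6]),3),round(s["t"],2))
    if f>6.5: break
```

```text
0.8 174.42 174.45 f 2.8 T [ 0.16 -0.45 -0.04] j7 1.36 20.55
1.0 174.04 174.04 f 3.8 T [ 0.11 -0.46 -0.03] j7 1.183 20.94
1.2 173.65 173.63 f 4.8 T [ 0.02 -0.45 -0.04] j7 1.007 21.33
1.4 173.27 173.2 f 3.7 T [ 0.02 -0.36 -0.06] j7 0.831 21.73
1.6 172.89 172.78 f 3.6 T [-0.07 -0.28 -0.05] j7 0.656 22.12
1.8 172.51 172.49 f 5.3 T [-0.05 -0.17 -0.01] j7 0.481 22.51
2.0 172.13 172.44 f 6.5 T [-0.05 -0.28 -0.11] j7 0.306 22.9
2.2 171.74 172.45 f 8.9 T [-0.04 -0.03 -0.03] j7 0.131 23.29
```

Run:
```python
from h import *
c=np.array([584.4,-120.0])
robot.servo_line([c[0],c[1],173.6],feed=15); robot.hold(.1); st("up")
print(probe(c,173.2,step=0.3,thr=7)); st()
```

```text
up 23.67 [ 584.45 -119.98  173.11] F [ 3.9  0.3 -2.2] T [-0.   -0.99  0.07] 0.302 0.13
probe 173.2 173.03 -1.1 23.97
probe 172.9 172.97 -1.0 24.27
probe 172.6 172.76 1.9 24.57
probe 172.3 172.48 1.3 24.87
probe 172.0 172.47 8.0 25.17
(171.99999999999994, np.float64(8.028376094246438))
 25.17 [ 584.58 -119.97  172.47] F [1.  0.8 6.1] T [ 0.03 -0.56  0.05] 0.302 0.128
```

Run:
```python
from h import *
c=np.array([584.4,-120.0]); th0=np.radians(152.4)
robot.servo_line([c[0],c[1],172.8],feed=15,rotation=ori(th0-2.2))
for a in (2.3,2.4,2.5,2.6):
    robot.servo_line([c[0],c[1],172.8-0.02*(a-2.2)/.1],feed=0.08,rotation=ori(th0-a)); st(a)
print(probe(c,172.6,step=0.25,thr=5)); st()
```

```text
2.3 25.67 [ 584.4  -119.97  172.5 ] F [ 3.7  1.1 -2. ] T [ 0.07 -1.19 -0.03] 0.305 0.044
2.4 25.92 [ 584.45 -119.91  172.54] F [ 5.1  0.9 -3.1] T [ 0.07 -1.31  0.09] 0.301 -0.042
2.5 26.17 [ 584.44 -119.95  172.55] F [ 5.9  0.2 -2.9] T [ 0.02 -1.46  0.03] 0.304 -0.129
2.6 26.42 [ 584.44 -119.96  172.55] F [ 4.9  0.4 -4.1] T [-0.03 -1.47  0.06] 0.304 -0.216
probe 172.6 172.55 -1.9 26.72
probe 172.35 172.5 -0.2 27.02
probe 172.1 172.47 2.7 27.32
probe 171.85 172.45 6.8 27.62
(171.85, np.float64(6.842131157686364))
 27.62 [ 584.58 -120.    172.45] F [2.6 0.3 4.9] T [-0.07 -0.82  0.02] 0.301 -0.221
```

Run:
```python
from h import *
c=np.array([584.4,-120.0]); th0=np.radians(152.4)
robot.servo_line([c[0],c[1],172.6],feed=5,rotation=ori(th0-2.56)); st("relax")
robot.servo_line([c[0],c[1],185],feed=40); st("out1")
robot.servo_line([c[0],c[1],230],feed=120); st("out2")
thR=np.radians(15.3)
print(np.round(kin.ik([557.9,309.6,150],ori(thR)),2))
robot.movep([557.9,309.6,150],ori(thR)); robot.hold(0.3); st("over rest")
im=viewer.read_camera("wrist"); cv2.imwrite("pics/g_w.png",im[:,:,::-1])
robot.servo_line([557.9,309.6,100],feed=120); st("100")
for z in (90,84,80,77.5,76.3,75.3,74.6):
    robot.servo_line([557.9,309.6,z],feed=60); s=st(z)
    if s["contact_force"][2]>4: print("contact");break
```

```text
relax 27.92 [ 584.2  -119.73  172.46] F [2.  0.9 0.8] T [ 0.2  -0.96  0.1 ] 0.302 -0.186
out1 28.38 [ 584.06 -120.11  184.74] F [ 3.1  1.1 -1. ] T [ 0.09 -0.94  0.04] 0.3 -0.176
out2 28.9 [ 583.53 -120.35  229.5 ] F [ 0.1 -0.2 -2.1] T [-0.02 -0.1   0.03] 0.306 -0.141
[ 0.05  0.71 -0.9   1.65  0.61  1.09 -0.76]
over rest 30.81 [558.42 308.84 150.14] F [-0.1  0.8 -2.4] T [-0.   -0.07 -0.01] 0.301 -0.759
100 31.43 [557.79 309.93  99.91] F [ 0.2  0.1 -1.6] T [ 0.01 -0.09 -0.  ] 0.299 -0.795
90 31.74 [557.83 309.43  89.84] F [-1.3 -0.2 -1.3] T [-0.05 -0.08 -0.05] 0.3 -0.802
84 31.99 [557.71 309.39  83.6 ] F [ 0.3  0.  -2.7] T [-0.03 -0.1   0.03] 0.303 -0.806
80 32.24 [557.78 309.46  79.72] F [-0.  -0.6 -2.4] T [-0.01 -0.03 -0.03] 0.304 -0.809
77.5 32.49 [557.83 309.52  77.32] F [ 0.2 -0.1 -2.4] T [-0.04 -0.11 -0.03] 0.3 -0.811
76.3 32.74 [557.88 309.57  76.24] F [-0.1 -1.3 -1.2] T [-0.02 -0.09  0.01] 0.305 -0.812
75.3 32.99 [557.87 309.56  75.25] F [-0.8  0.2 -2.4] T [-0.03 -0.06  0.03] 0.302 -0.813
74.6 33.24 [557.98 309.68  75.04] F [-0.7 -0.9  3.1] T [-0.24  0.16  0.  ] 0.306 -0.813
```

View pics/g_w.png

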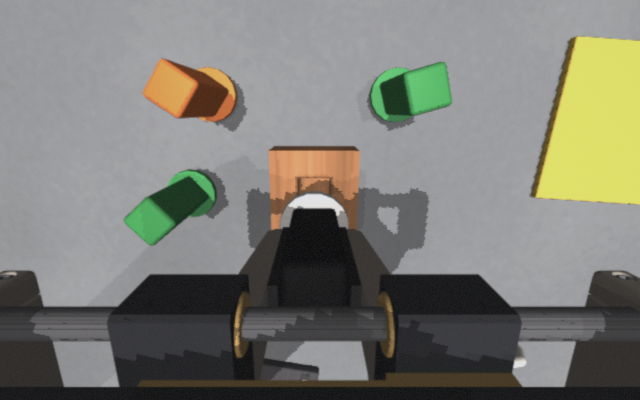

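Run:
```python
from h import *
grip(0.6); st("rel")
robot.servo_line([557.9,309.6,160],feed=150); robot.hold(0.1)
im=viewer.read_camera("wrist"); cv2.imwrite("pics/h_w.png",im[:,:,::-1])
print(find("driver_grip","wrist")[:4])
th=np.radians(4)
robot.movep([577.5,-25,180],ori(th)); robot.hold(0.35); st("post")
im=viewer.read_camera("wrist"); cv2.imwrite("pics/i_w.png",im[:,:,::-1])
np.savez("i.npz",im=im,**viewer.camera_info("wrist"))
print(find("block_post","wrist"),find("socket","wrist"))
```

```text
rel 33.82 [557.9  309.64  74.58] F [-0.1 -0.8 -0.6] T [-0.02 -0.1   0.06] 0.602 -0.813
[(0.92, array([557. , 310.6,  90.7])), (0.88, array([441.1, 274.3,  67.7])), (0.71, array([440.4, 372.8,  71. ])), (0.66, array([608.7, 407.9,  67.5]))]
post 36.35 [577.55 -24.24 179.98] F [0.1 0.1 0.7] T [-0.03 -0.11 -0.02] 0.598 -0.379
[(0.92, array([577.6, -23.6,  66. ]))] [(0.56, array([ 586.6, -120.2,  136.7]))]
```

View pics/h_w.png

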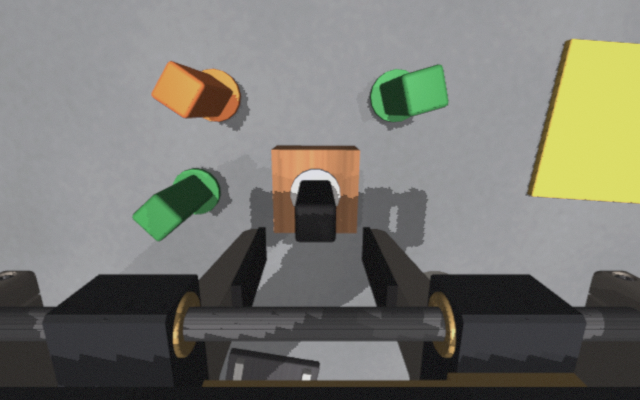

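View pics/i_w.png

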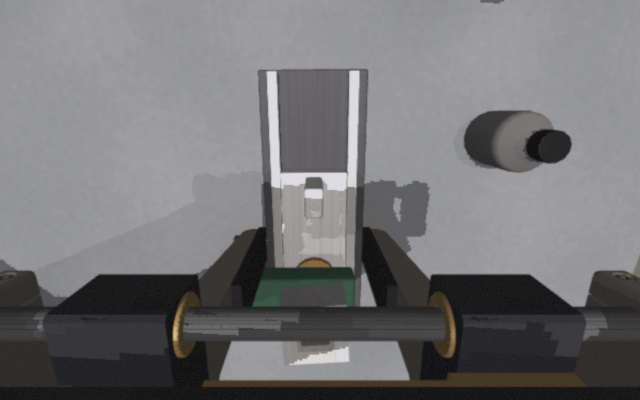

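Run:
```python
from h import *
P=np.array([577.7,-24.5])
robot.servo_line([*P,100],feed=150);robot.servo_line([*P,57],feed=80); robot.hold(0.15); st("down")
im=viewer.read_camera("wrist"); cv2.imwrite("pics/j_w.png",im[:,:,::-1])
grip(0.0,25); st("grip")
im=viewer.read_camera("wrist"); cv2.imwrite("pics/j2_w.png",im[:,:,::-1])
```

```text
down 38.02 [578.1  -24.39  57.49] F [-0.1  0.   0.6] T [-0.05 -0.06 -0.  ] 0.603 -0.496
grip 38.74 [577.6  -24.47  57.  ] F [-0.8 -0.2  1.2] T [-0.04  0.03  0.22] 0.173 -0.496
```

View pics/j2_w.png

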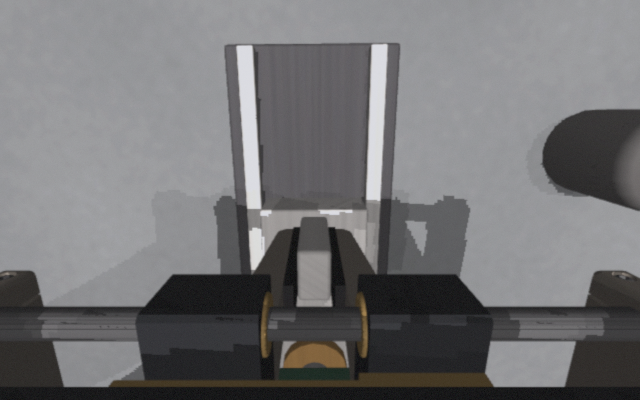

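Run:
```python
from h import *
P=np.array([577.7,-24.5,57]);d=np.array([-np.sin(np.radians(4)),np.cos(np.radians(4)),0])
s0=robot.observe()
for L in (2,6,11,16,21,25.5):
    robot.servo_line(P+L*d,feed=15)
    s=robot.observe();f=s["contact_force"]; print(L,round(float((s["tcp_pos"]-s0["tcp_pos"])@d),2),np.round(f,1),"drag",round(float(-f@d),1),np.round(s["wrist_torque"],2),round(s["t"],2))
    if -f@d>35: print("too hard");break
robot.hold(0.3);st("end")
im=viewer.read_camera("wrist"); cv2.imwrite("pics/k_w.png",im[:,:,::-1])
```

```text
2 0.23 [ 0.9 -5.7  1. ] drag 5.8 [-0.95 -0.12  0.15] 39.08
6 2.24 [ 1.2 -7.9  1.9] drag 8.0 [-1.68 -0.26  0.01] 39.49
11 6.96 [ 1.5 -8.8  2.6] drag 8.9 [-1.86 -0.32  0.04] 39.98
16 11.91 [-0.1 -9.7  2.7] drag 9.7 [-1.86 -0.27 -0.02] 40.46
21 16.9 [ 0.2 -9.1  1.3] drag 9.1 [-1.9  -0.26 -0.07] 40.94
25.5 21.37 [ 0.9 -9.4  2. ] drag 9.4 [-1.87 -0.29 -0.02] 41.39
end 41.69 [576.52  -3.19  56.99] F [ 1.5 -9.   2.5] T [-1.93 -0.32 -0.04] 0.175 -0.542
```

View pics/k_w.png

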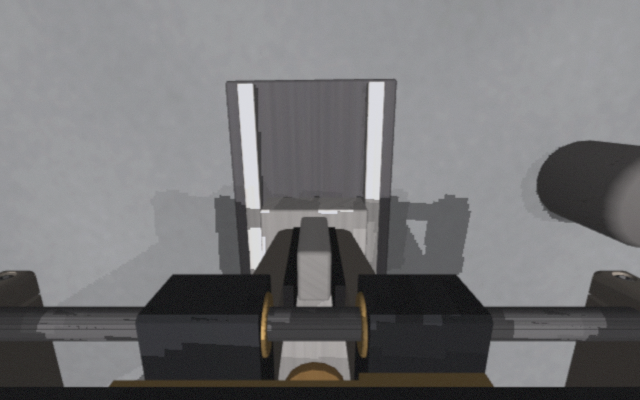

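Run:
```python
from h import *
P=np.array([577.7,-24.5,57]);d=np.array([-np.sin(np.radians(4)),np.cos(np.radians(4)),0])
P0=np.array([577.6,-24.47,57])
robot.servo_line(P+29.2*d,feed=15); s=st("drawn");print(float((s["tcp_pos"]-P0)@d),-s["contact_force"]@d)
robot.servo_line(P+26*d,feed=15); s=st("relax");print(float((s["tcp_pos"]-P0)@d),-s["contact_force"]@d)
grip(0.55); st("open")
Q=P+26*d
robot.servo_line([Q[0],Q[1],110],feed=120)
robot.servo_line([Q[0],Q[1],230],feed=200); robot.hold(0.3)
im=viewer.read_camera("wrist"); cv2.imwrite("pics/l_w.png",im[:,:,::-1]); print(find("block_post","wrist"),find("socket","wrist"))
for c in("side","top"):
    im=viewer.read_camera(c); cv2.imwrite(f"pics/l_{c}.png",im[:,:,::-1])
    for n in("driver_grip","driver_collar","block_post","mug","oilcan","handbook"): print(c,n,[(a,x.tolist()) for a,x in find(n,c)])
st()
```

```text
drawn 42.14 [5.7629e+02 5.1000e-01 5.6990e+01] F [ 0.5 -9.5  1.1] T [-1.92 -0.3   0.03] 0.172 -0.548
25.00737727948186 9.473775448891931
relax 42.51 [5.7609e+02 5.5000e-01 5.6970e+01] F [ 1.6 -6.   0.4] T [-1.32 -0.34 -0.11] 0.171 -0.543
25.06007459971566 6.068958912649865
open 43.17 [575.86   1.55  56.99] F [-0.4 -0.2  0.2] T [-0.   -0.11  0.  ] 0.548 -0.542
[(0.85, array([576.7,   2. ,  66.7]))] []
side driver_grip [(0.85, [555.8, 312.5, 86.6]), (0.65, [443.2, 272.6, 74.8]), (0.59, [447.3, 369.3, 70.3]), (0.56, [604.7, 411.1, 72.5])]
side driver_collar [(0.87, [446.2, 277.2, 19.5]), (0.84, [441.7, 370.8, 22.3]), (0.66, [556.7, 310.0, 35.8]), (0.54, [608.1, 413.7, 18.2]), (0.29, [527.8, -463.6, 2.1])]
side block_post []
side mug [(0.62, [557.9, 306.7, 21.5]), (0.61, [724.3, 213.2, -0.3])]
side oilcan [(0.79, [761.4, 36.0, -2.8])]
side handbook [(0.85, [526.2, -465.5, 3.4])]
top driver_grip [(0.79, [444.5, 273.6, 71.2]), (0.73, [599.9, 411.5, 71.2]), (0.59, [443.1, 370.2, 74.8]), (0.57, [559.8, 309.3, 92.3])]
top driver_collar [(0.56, [602.7, 413.1, 20.6]), (0.53, [447.8, 274.8, 19.5]), (0.49, [445.5, 370.6, 17.4]), (0.48, [556.1, 313.4, 40.8]), (0.34, [584.4, -116.2, -1.5])]
top block_post []
top mug [(0.67, [727.1, 209.6, -4.1])]
top oilcan []
top handbook [(0.57, [531.4, -465.7, -1.6])]
 45.67 [575.88   1.41 230.01] F [0.  0.  0.3] T [ 0.02 -0.11  0.05] 0.549 -0.383
```

View pics/l_w.png

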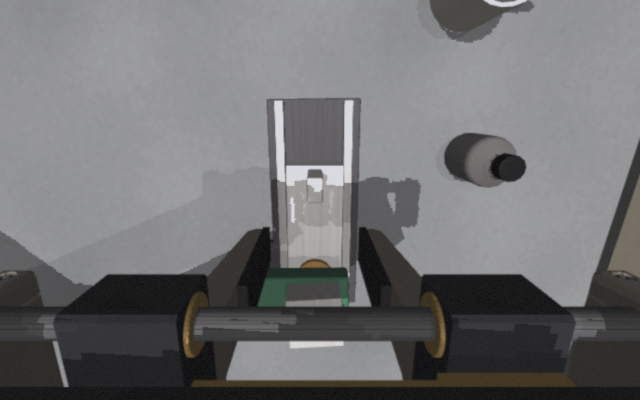

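View pics/l_side.png

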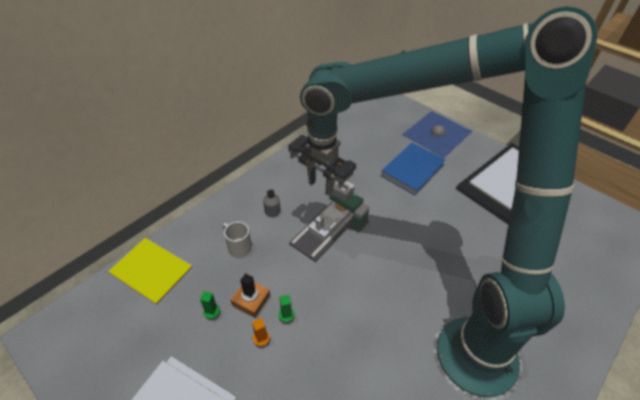

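Run:
```python
from h import *
robot.job_done(); st("done")
```

```text
the job is handed in; nothing more can be done
the job is handed in; nothing more can be done
```

The job is done and handed in at about 46 s, inside the 72 s limit. The interface reports no verdict.

- **Screw:** I took the black driver from its rest, seated it in the socket and turned the screw about 2.6 rad clockwise. By the height readings, the foot met the block at about 2.1 rad; after that the head stayed at the same height. That left roughly 0.5 rad of nip. At most about 9 N of downward push was read at the wrist, and the fingers never touched the screw.
- **Driver:** It is standing upright in its rest again. The collar touched the rest at the same height as at the start, so the driver had not slipped in the grip.
- **Block:** I drew it 25.0 mm by its post, measured at the tool. The wrist camera's own measurements of the post give 25.6 mm. The steady drag was 9 to 9.7 N, within the 5 to 20 N for a light nip, and the gripper did not slip on the post.
- **Last checks:** The arm is clear of everything, with zero contact force. The mug and book show in their original places in the last pictures, within a few mm.

Some checks were partial or disagreed:
- **Missed by the networks:** The top camera's network never found the bottle, so its place rests on the side camera. In the final fixed-camera pictures neither network found the post, so its final place rests on the wrist camera and the tool position.
- **Sideways force:** I saw about 5 N sideways on the bit during the last part of the turning. It was gone once the driver was out.
- **Foot force:** I inferred the nip from the turn angle and the drag; I did not measure the foot force directly.

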